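Bed the succulent cuttings down under the wound hood

TASK

Stand every potted cutting that is out on the sill upright inside the propagator tray while the hood is up. Then fit the loose crank onto the winder's square shaft and wind it clockwise, seen from above, through its two full turns until the hood is right down on the tray, and only then swing the steel hasp down over the catch. Finish with the crank taken off and lying flat, knob up, on its cork mat, and leave the other things on the sill where they are.

Things in the scene. Friction and masses are not known exactly. Their poses are not given: they have to be found in the camera images.
- tray_floor (a point): Centre of the inner floor of the white propagator tray, fixed: outside 230 mm along its x, 190 mm along its y, walls 5 mm thick and 40 mm high, floor 5 mm above the sill. The axes are the tray's: the hood's hinge runs along the rim at y = -95 mm, the catch is at the middle of the y = +95 mm wall. Four pots fit, e.g. at x +-55 mm, y -35 and +45 mm.
- cover (a joint): Angle of the clear plastic hood, a 75 mm deep box-like cover hinged on the tray's rim, 40 mm above the sill: 0 fully up, leaning back 16 degrees behind the hinge, its edge about 225 mm above the sill; 1.85 rad fully down, its top 117 mm above the sill. The winder moves it (hidden drive, 0.1472 rad of hood per rad of shaft); it stays where it is left.
- hasp_hinge (a point): Middle of the hasp's hinge pin, on the hood's +y wall, 6 mm out from it; moves with the hood. Hood down: 78 mm above the sill, at tray x = 0, y = +101 mm. The pin runs along the tray's x.
- hasp_end (a point): Middle of the free end bar of the hasp, 60 mm from its hinge pin. The hasp is a steel strap 66 mm long, 38 mm wide, 4 mm thick, with a 18 x 18 mm window that goes over the catch (a steel stub on the tray's wall, 28 mm above the sill).
- hasp (a joint): Angle of the hasp: 0 sticks straight out from the hood's wall (level, along tray +y, when the hood is down), 1.57 rad hangs flat along the wall over the catch (its stop). Light friction holds it at any angle; about 1 N at its end swings it.
- shaft_top (a point): Centre of the top of the winder's upright square steel shaft, 75 mm above the sill. The shaft is 20 mm square with flats facing this frame's x and y (which turn with it), 30 mm tall, the last 6 mm tapering to a 10 mm tip; it stands on a fixed round aluminium gearbox 70 mm in diameter (foot 84 mm) and 45 mm high.
- winder_shaft (a joint): Turn of the shaft, growing clockwise seen from above: 0 hood fully up, 12.57 rad (two turns, stop) hood fully down. Takes about 0.25 N m, that is 4 N at the crank's knob.
- crank_grip (a point): Point on the crank hub's axis, 61 mm above the hub's underside, inside the upright black grip block (30 mm along x, 24 mm along y, 40 to 82 mm above the underside). x points along the arm to the knob, z up when lying flat. On the mat it is 65 mm above the sill; fully home on the shaft (hub resting on the gearbox) it is 31 mm above point shaft_top, at any of four quarter turns.
- crank: Loose steel crank, 430 g; origin at the centre of its hub's underside, axes as point crank_grip. Hub 45 mm square, 32 mm high, with a 23 mm square socket 32 mm deep, open below, sides along x and y. Behind it a balance weight as high, 34 mm wide, out to 55 mm from the axis. Arm 24 x 8 mm, to 89 mm ahead of the axis, its top 40 mm above the underside.
- crank_knob_mid (a point): Middle of the crank's upright round black knob, 22 mm in diameter, 45 mm high, 75 mm from the hub's axis, standing on the arm; this point is 22 mm above the arm's top. The knob spins freely on its own upright axis, so it can be held while it is led round the circle.
- mat: Fixed square cork mat 150 x 150 x 4 mm, the crank's place; origin at the centre of its underside, on the sill.
- pot0_mid (a point): Centre of a potted succulent cutting: matte ceramic cylinder 52 mm in diameter, 60 mm high, plant reaching about 85 mm; 140 g. The point is on the axis, 30 mm above the foot; z is up. May be absent.
- pot1_mid (a point): Centre of a potted succulent cutting: matte ceramic cylinder 52 mm in diameter, 60 mm high, plant reaching about 85 mm; 140 g. The point is on the axis, 30 mm above the foot; z is up. May be absent.
- pot2_mid (a point): Centre of a potted succulent cutting: matte ceramic cylinder 52 mm in diameter, 60 mm high, plant reaching about 85 mm; 140 g. The point is on the axis, 30 mm above the foot; z is up. May be absent.
- pot3_mid (a point): Centre of a potted succulent cutting: matte ceramic cylinder 52 mm in diameter, 60 mm high, plant reaching about 85 mm; 140 g. The point is on the axis, 30 mm above the foot; z is up. May be absent.
- pill_organiser: Bystander: flat translucent pill organiser, 45 x 160 x 28 mm, loose; origin under its centre. Leave alone.
- toothpick_holder: Bystander: bamboo toothpick holder, 56 mm in diameter, 90 mm high, loose; origin under its centre. Leave alone.
- cake_tester_stand: Bystander: stainless cake tester stand, foot 70 mm in diameter, 137 mm high, loose; origin under its centre. Leave alone.

How it is judged:
By the outcome, as a careful person would: the job done as asked, in the order asked, and still so for the second after the job is handed in, with the robot touching nothing.
Of pot0, pot1, pot2, pot3 only 2 to 4 are there at a start; the rules pass over those that are not, and their reading is None.
At some moment in a run one of pot0, pot1, pot2, pot3, crank may be knocked a few centimetres aside while the robot is not near it.
Once in a run the grip may slacken for a moment while it holds something.
It also fails if it takes over 210 s, if anything falls off the work surface, if the arm or the gripper's body presses on something with over 40 N, if the wrist force passes 120 N, or if a joint passes its speed limit or range.

ROBOT

A 6-joint arm with a two-finger parallel gripper is mounted at the origin on the work surface. World frame = base frame: x ahead of the robot, y to its left, z up, the work surface at z = 0. Lengths are in m, angles in degrees, forces in N, time in s.
With the tool pointing down it reaches from about 0.4 to 0.825 m from the base axis. Payload 7 kg.
Tool frame: the origin (TCP) lies at the very end of the fingers, on their centre line; the grasp point (between the pads) lies 19 mm behind it; z points along the fingers, y is the line along which they close (so a half turn about z gives the same grasp; the last joint's range is limited). The gripper opens to 85 mm and grips with 20 to 120 N. Pads are 22 mm wide; open, the fingers measure 114 mm over their backs; the gripper's body (76 mm by 85 mm) begins 54 mm behind the grasp point. The pads swing forward as they close: fully open they stand 13 mm farther back than shut.
Start: joints at [-47.378, 20.546, 0.682, 0, -70.136, -16.507], TCP at [0.297, -0.606, 0.231] pointing down, gripper open.
Joint ranges: [-176.03, 176.03], [-82.01, 121.73], [-58.28, 71.71], [-173.87, 95.51], [-174.79, -0.11], [-173.66, 173.66]. Speed limits (degrees/s): [136.94, 136.94, 172.46, 180, 180, 180].

INTERFACE

Orientations are given as [roll, pitch, yaw] about the fixed x, y, z axes, in that order (R = Rz(yaw) Ry(pitch) Rx(roll)).
In Python, from cell import ctrl, grab_frame gives the robot as it stands. The module is installed in compiled form; this text tells all that it offers.
- The arm moves only by the tool servo_tool, never from a script. Its argument "commands" is a list of rows, each a list of 5 numbers: the shift along the tool's x, y, z in mm, then the turn about the tool's z in rad, then the closure in counts, from 0 (fully open) to 255 (shut). In form: [[dx, dy, dz, turn, hand], ...]. A call has exactly 8 rows; each row shifts and turns the commanded pose from where the row before left it, along the tool's axes as they then stand; what a row does not reach is not made up. A row lasts 1/12 s, in which the tool goes at most 41.7 mm and 7.16 degrees, less where a joint would pass 70% of its speed; a pose out of reach is approached as far as the arm can. A call is refused whole if a number of a shift passes 41.7 or a number of a turn 0.125, either way. A call with a gripper value outside its range is refused whole. The fingers move at their own pace and stop on an object; "grip_force" is the grip in N (left out, the last holds). Time passes only in rows, so rows that do not move let the fingers close, or fill a call up. It gives the time, the measured TCP pose, the force, the opening and the grip force at its end, in the units of the state.
- ctrl.read_state(): the state, without advancing time (a new reading comes with each control period).
- grab_frame(name): name is "scene" or "top" or "wrist"; returns a dict with "pixels" (400x640x3 uint8, red, green, blue), "K" (3x3 intrinsics, pixels), "R" (3x3) and "t" (3): a world point X has camera coordinates R X + t. Camera axes: x right, y down, z forward; pixel columns grow to the right and rows downward; lengths in m; the calibration is good to about 2 mm. A picture is of the moment at which its call begins. There is no depth.
- ctrl.sign_off(): hands the job in; it is judged then, once.
The state is a dict: "time": time; "joint_positions": joint angles; "dq": joint speeds; "joint_efforts": joint torques, N m; "tool_pos": TCP position; "ee_rot": TCP orientation; "wrist_force": force on the tool from outside, world axes, zero at the start; "moment": the same for the moment, N m; "grip_width": finger opening in m; "grip_force": force on a finger pad.
Only numpy, scipy, OpenCV 4.12 (cv2) and the standard library are available. Lean on these libraries where they do the work, as an engineer would, in place of code of your own. Each camera call takes 0.05 s, during which the arm holds its last target. There are 200 camera calls.

## Working session

There is one attempt and no reset: what is moved stays moved. The work goes in short steps, Python scripts to look and compute and a tool call to move; the robot and the scene stay as the last step left them, time stands still between calls to the robot, and variables do not carry over. Pictures are saved under pics/ and viewed, at most 14 in all, crops included, and the job is handed in when it is done.

Besides the shell and the picture viewer there is one more tool, called after "Call:" in YAML: its name, and indented under it one key for each argument. servo_tool: Moves the arm, as the interface text tells. Its arguments: {"type":"object","properties":{"commands":{"type":"array"},"grip_force":{"type":"number"}},"required":["commands"]}

```bash
mkdir -p pics; cat > h.py <<'E'
import numpy as np, cv2, pickle
from cell import ctrl, grab_frame
def shot(name, fn=None):
    f=grab_frame(name)
    if fn: cv2.imwrite('pics/'+fn, f['pixels'][:,:,::-1]); pickle.dump(f,open('pics/'+fn[:-4]+'.pkl','wb'))
    return f
def ray(f,uv,z):
    K,R,t=map(np.asarray,(f['K'],f['R'],f['t'])); c=-R.T@t
    d=R.T@np.linalg.solve(K,[uv[0],uv[1],1.]); return c+d*(z-c[2])/d[2]
def proj(f,X):
    p=np.asarray(f['K'])@(np.asarray(f['R'])@np.asarray(X,float)+np.asarray(f['t'])); return p[:2]/p[2]
E
python3 - <<'E'
from h import *
for n in('top','scene'):
    f=shot(n,n+'0.png'); print(n,np.round(f['K'],1).tolist(),np.round(-np.asarray(f['R']).T@f['t'],3), np.round(f['R'],3).tolist())
print(ctrl.read_state())
E
```

```text
top [[489.5, 0.0, 310.8], [0.0, 489.5, 198.2], [0.0, 0.0, 1.0]] [0.402 0.013 1.69 ] [[0.029, -1.0, 0.007], [-0.993, -0.03, -0.113], [0.113, -0.004, -0.994]]
scene [[411.4, 0.0, 324.5], [0.0, 411.4, 197.5], [0.0, 0.0, 1.0]] [ 1.189 -0.142  1.235] [[0.236, 0.972, 0.012], [0.831, -0.195, -0.521], [-0.504, 0.132, -0.853]]
{'time': 0.1, 'joint_positions': array([-4.73771273e+01,  2.05880724e+01,  6.40067484e-01, -1.69695844e-02,
       -7.01345831e+01, -1.65064025e+01]), 'dq': array([ 0.01738921, -0.16480191,  0.1843126 ,  0.10143522,  0.02781297,
        0.02011649]), 'joint_efforts': array([-4.64094235e-03, -5.84763122e+01,  2.94108135e+01,  6.95470288e+00,
       -3.21701613e-03,  7.57792634e-06]), 'tool_pos': array([ 0.29692375, -0.60572767,  0.23045934]), 'ee_rot': array([ 1.79916283e+02, -8.17128567e-03, -1.53889302e+02]), 'wrist_force': array([ 0.08433576, -0.71627533,  0.14529505]), 'moment': array([0.00417702, 0.01942782, 0.01001932]), 'grip_force': 0.0, 'grip_width': 0.08532055942004048}
```

View pics/top0.png

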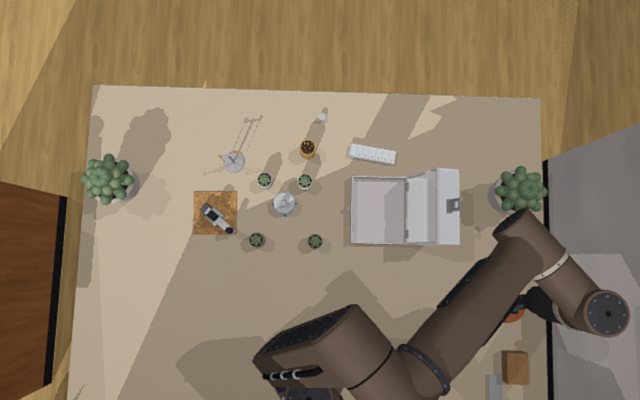

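View pics/scene0.png

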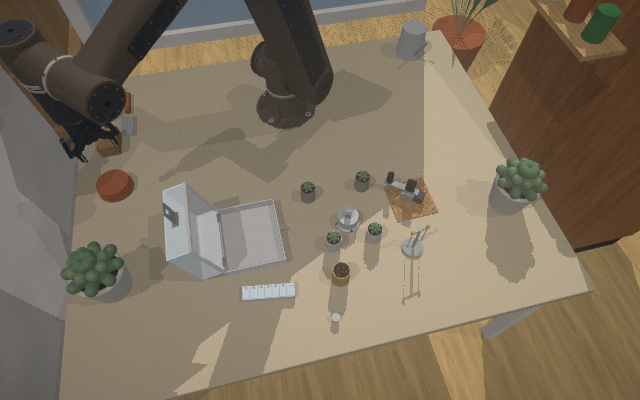

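```bash
python3 - <<'E'
from h import *
img=cv2.imread('pics/top0.png')
cv2.imwrite('pics/crop0.png',cv2.resize(img[135:255,185:465],None,fx=2.85,fy=2.85,interpolation=cv2.INTER_CUBIC))
for n in('top','scene'):
    f=pickle.load(open(f'pics/{n}0.pkl','rb')); im=f['pixels']; hsv=cv2.cvtColor(im,cv2.COLOR_RGB2HSV)
    g=cv2.inRange(hsv,(40,50,30),(90,255,255)); 
    k,l,s,c=cv2.connectedComponentsWithStats(g)
    for i in range(1,k):
        if 40<s[i,4]<400: print(n,'green',c[i].round(1),s[i].tolist(),ray(f,c[i],.073).round(3))
    m=cv2.inRange(hsv,(8,110,90),(22,255,255)); k,l,s,c=cv2.connectedComponentsWithStats(m)
    for i in range(1,k):
        if s[i,4]>300: 
            q=cv2.boxPoints(cv2.minAreaRect(np.argwhere(l==i)[:,::-1].astype(np.float32)));print(n,'mat',c[i].round(1),s[i].tolist(),[ray(f,p,.004)[:2].round(3).tolist() for p in q])
E
```

```text
top green [263.9 179. ] [258, 173, 13, 12, 97] [0.645 0.165 0.073]
top green [304.6 180.4] [299, 175, 12, 12, 96] [0.645 0.03  0.073]
top green [255.4 239.5] [250, 234, 12, 12, 93] [0.443 0.185 0.073]
top green [314.6 241. ] [309, 236, 13, 11, 96] [ 0.444 -0.01   0.073]
top mat [283.   80.8] [0, 0, 640, 400, 79108] [[1.281, 1.151], [1.358, -1.17], [-0.046, -1.104], [-0.104, 1.012]]
top mat [214.  210.4] [193, 192, 44, 42, 1306] [[0.603, 0.415], [0.607, 0.267], [0.465, 0.26], [0.461, 0.407]]
top mat [ 27.7 304.8] [0, 275, 52, 54, 1307] [[0.218, 1.072], [0.306, 0.881], [0.192, 0.822], [0.106, 1.012]]
top mat [ 23.3 340. ] [0, 319, 48, 42, 943] [[0.095, 1.057], [0.158, 0.881], [0.081, 0.848], [0.019, 1.023]]
top mat [517.  368.1] [507, 353, 21, 32, 645] [[0.091, -0.667], [0.093, -0.734], [-0.008, -0.732], [-0.01, -0.665]]
scene green [474.1   6.1] [467, 0, 14, 19, 55] [-0.352  0.962  0.073]
scene green [488.9   2.6] [481, 0, 17, 10, 58] [-0.362  1.041  0.073]
scene green [362.7 175.1] [357, 171, 12, 10, 56] [0.445 0.186 0.073]
scene green [307.2 186.2] [302, 182, 12, 10, 44] [ 0.446 -0.008  0.073]
scene green [375.  227.3] [369, 222, 12, 12, 68] [0.647 0.168 0.073]
scene green [333.4 235.8] [328, 231, 12, 12, 66] [0.646 0.032 0.073]
scene mat [514.2  55.8] [427, 0, 201, 160, 8661] [[-0.305, 0.579], [-1.113, 1.542], [0.027, 1.586], [0.477, 0.801]]
scene mat [191.5  55.6] [129, 35, 134, 42, 2014] [[-0.464, -0.632], [-0.472, -0.026], [-0.315, -0.036], [-0.314, -0.617]]
scene mat [561.7 330.7] [426, 159, 214, 241, 12323] [[0.385, 0.457], [0.568, 1.239], [1.282, 0.73], [1.146, 0.165]]
scene mat [113.2 185.1] [96, 170, 37, 32, 867] [[0.159, -0.731], [0.188, -0.604], [0.323, -0.604], [0.295, -0.725]]
scene mat [366.7 391.4] [339, 377, 59, 23, 319] [[1.09, -0.064], [1.037, -0.05], [1.075, 0.107], [1.127, 0.089]]
```

View pics/crop0.png

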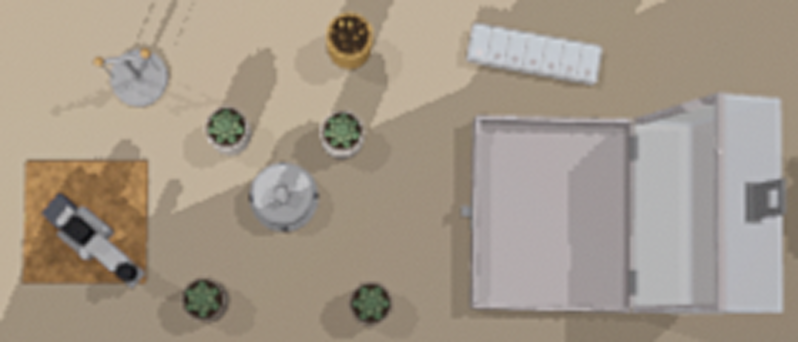

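```bash
python3 - <<'E'
from h import *
f=pickle.load(open('pics/top0.pkl','rb'))
s=798/280
for n,p,z in [('trayTL',(474,117),.04),('trayBL',(474,308),.04),('hingeT',(630,120),.04),('hingeB',(632,308),.04),('winder shaft top',(283,193),.075),('gear top',(283,192),.045),('block',(77,229),.086),('knob',(127,270),.089),('wt',(56,206),.036),('toothp',(350,38),.09),('cake',(138,77),.01),('matTL',(25,160),.004),('matBR',(148,283),.004),('pillL',(472,42),.028),('pillR',(598,66),.028),('bigplant',(0,0),0)]:
    print(n,ray(f,(185+p[0]/s-.3,135+p[1]/s-.3),z)[:2].round(4))
E
```

```text
trayTL [ 0.6705 -0.1279]
trayBL [ 0.4428 -0.1325]
hingeT [ 0.6726 -0.3149]
hingeB [ 0.4483 -0.3189]
winder shaft top [0.5686 0.0955]
gear top [0.5729 0.0971]
block [0.5187 0.3304]
knob [0.4732 0.2701]
wt [0.549  0.3666]
toothp [0.7513 0.023 ]
cake [0.7123 0.2808]
matTL [0.6068 0.4141]
matBR [0.4621 0.2578]
pillL [ 0.7644 -0.1247]
pillR [ 0.7396 -0.278 ]
bigplant [0.8053 0.4571]
```

Call:
servo_tool:
  commands:
    - [0, 0, -10, -0.124, 0]
    - [0, 0, -10, -0.124, 0]
    - [0, 0, -10, -0.124, 0]
    - [0, 0, -10, -0.124, 0]
    - [0, 0, -10, -0.124, 0]
    - [0, 0, -10, -0.124, 0]
    - [0, 0, -10, -0.124, 0]
    - [0, 0, -10, -0.124, 0]
  grip_force: 40

```text
time: 0.77
tool_pos: [0.297, -0.6058, 0.3112]
ee_rot: [180.0, 0.0, -96.7]
wrist_force: [0.7, -0.9, -0.4]
grip_width: 0.0855
grip_force: 0.0
```

Call:
servo_tool:
  commands:
    - [0, 0, 0, -0.123, 0]
    - [-36, -9, 0, 0, 0]
    - [-36, -9, 0, 0, 0]
    - [-36, -9, 0, 0, 0]
    - [-36, -9, 0, 0, 0]
    - [-36, -9, 0, 0, 0]
    - [-36, -9, 0, 0, 0]
    - [-36, -9, 0, 0, 0]

```text
time: 1.43
tool_pos: [0.3599, -0.3523, 0.3109]
ee_rot: [180.0, 0.0, -90.0]
wrist_force: [0.7, 0.1, 0.6]
grip_width: 0.0854
grip_force: 0.0
```

Call:
servo_tool:
  commands:
    - [-36, -9, 0, 0, 0]
    - [-36, -9, 0, 0, 0]
    - [-36, -9, 0, 0, 0]
    - [-36, -9, 0, 0, 0]
    - [-36, -9, 0, 0, 0]
    - [-36, -9, 0, 0, 0]
    - [-36, -9, 0, 0, 0]
    - [0, 0, 0, 0, 0]

```text
time: 2.1
tool_pos: [0.4241, -0.0974, 0.3112]
ee_rot: [-180.0, 0.1, -89.7]
wrist_force: [-0.2, -0.5, 0.9]
grip_width: 0.0853
grip_force: 0.0
```

Call:
servo_tool:
  commands:
    - [-29, -7, 25, 0, 0]
    - [-29, -7, 25, 0, 0]
    - [-30, -7, 25, 0, 0]
    - [0, 0, 30, 0, 0]
    - [0, 0, 20, 0, 0]
    - [0, 0, 10, 0, 0]
    - [0, 0, 0, 0, 0]
    - [0, 0, 0, 0, 0]

```text
time: 2.77
tool_pos: [0.4439, -0.0142, 0.1761]
ee_rot: [179.9, -0.0, -90.0]
wrist_force: [-1.2, 0.1, 0.8]
grip_width: 0.0854
grip_force: 0.0
```

```bash
python3 - <<'E'
from h import *
f=shot('wrist','w1.png'); s=ctrl.read_state(); print(s['tool_pos'],np.round(f['K'],1).tolist(),-np.asarray(f['R']).T@f['t'],np.round(f['R'],3).tolist())
print(proj(f,(0.445,-0.009,.073)))
E
```

```text
[ 0.44444453 -0.01414356  0.17688991] [[301.1, 0.0, 321.4], [0.0, 301.1, 196.5], [0.0, 0.0, 1.0]] [ 0.44434629 -0.08619794  0.31798175] [[-1.0, -0.001, 0.0], [-0.001, 0.96, 0.281], [-0.0, 0.281, -0.96]]
[320.53500762 202.56462656]
```

View pics/w1.png

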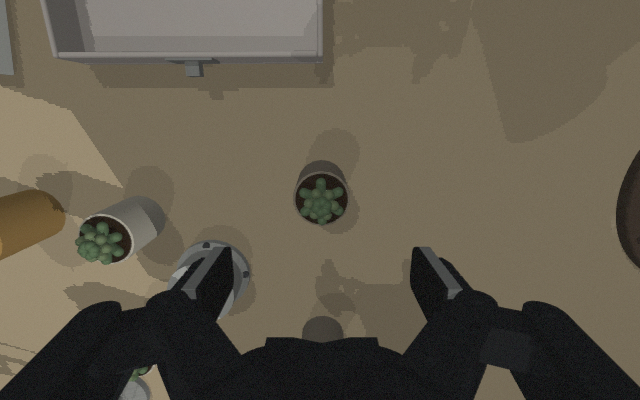

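Call:
servo_tool:
  commands:
    - [-5, 0, 30, 0, 0]
    - [0, 0, 30, 0, 0]
    - [0, 0, 30, 0, 0]
    - [0, 0, 30, 0, 0]
    - [0, 0, 24, 0, 0]
    - [0, 0, 15, 0, 0]
    - [0, 0, 0, 0, 0]
    - [0, 0, 0, 0, 255]
  grip_force: 60

```text
time: 3.48
tool_pos: [0.4447, -0.0091, 0.0178]
ee_rot: [180.0, -0.0, -90.0]
wrist_force: [1.1, -0.2, 0.5]
grip_width: 0.0752
grip_force: 0.0
```

Call:
servo_tool:
  commands:
    - [0, 0, 0, 0, 255]
    - [0, 0, 0, 0, 255]
    - [0, 0, 0, 0, 255]
    - [0, 0, 0, 0, 255]
    - [0, 0, 0, 0, 255]
    - [0, 0, 0, 0, 255]
    - [0, 0, 0, 0, 255]
    - [0, 0, 0, 0, 255]

```text
time: 4.15
tool_pos: [0.4454, -0.0086, 0.0191]
ee_rot: [-179.8, 0.1, -90.0]
wrist_force: [-0.8, -0.4, 5.7]
grip_width: 0.05
grip_force: 61.3
```

Call:
servo_tool:
  commands:
    - [0, 0, -27, 0, 255]
    - [0, 0, -27, 0, 255]
    - [0, 0, -27, 0, 255]
    - [0, 0, -27, 0, 255]
    - [31, -7, 0, 0, 255]
    - [31, -7, 0, 0, 255]
    - [31, -7, 0, 0, 255]
    - [31, -7, 0, 0, 255]

```text
time: 4.82
tool_pos: [0.4728, -0.1342, 0.1272]
ee_rot: [-179.8, 0.0, -89.9]
wrist_force: [0.8, 1.3, -1.9]
grip_width: 0.0495
grip_force: 62.6
```

Call:
servo_tool:
  commands:
    - [31, -8, 0, 0, 255]
    - [31, -8, 0, 0, 255]
    - [31, -7, 0, 0, 255]
    - [32, -7, 0, 0, 255]
    - [0, 0, 25, 0, 255]
    - [0, 0, 25, 0, 255]
    - [0, 0, 10, 0, 255]
    - [0, 0, 0, 0, 255]

```text
time: 5.48
tool_pos: [0.5004, -0.2579, 0.0638]
ee_rot: [179.8, 0.1, -90.0]
wrist_force: [-0.5, 0.0, 0.2]
grip_width: 0.0497
grip_force: 62.6
```

```bash
python3 - <<'E'
from h import *
f=shot('wrist','w2.png'); s=ctrl.read_state(); print(s['tool_pos'])
for X in [(0.445,-.128,.04),(.503,-.2585,.03)]: print(proj(f,X))
for x in(.44,.6725):
  for y in (-.13,-.317): print(proj(f,(x,y,.04)))
E
```

```text
[ 0.50161478 -0.25794304  0.0654093 ]
[399.09769902 401.21520615]
[317.76127832 226.77644378]
[406.28213597 399.05696684]
[433.84680675 132.87355858]
[ 80.93437185 399.79091049]
[  2.41148287 133.02628789]
```

View pics/w2.png

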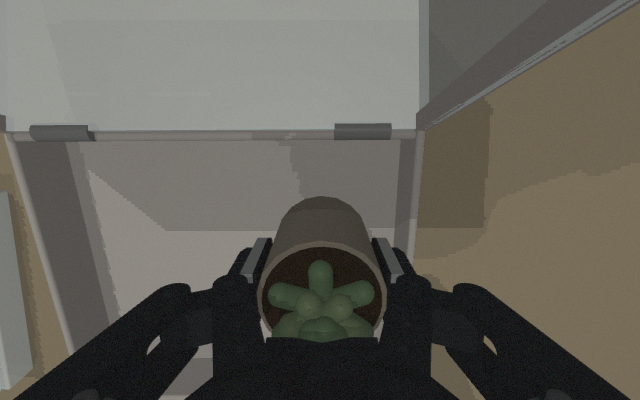

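Call:
servo_tool:
  commands:
    - [0, -9, 10, 0, 255]
    - [0, 0, 15, 0, 255]
    - [0, 0, 10, 0, 255]
    - [0, 0, 5, 0, 255]
    - [0, 0, 0, 0, 255]
    - [0, 0, 0, 0, 255]
    - [0, 0, 0, 0, 255]
    - [0, 0, 0, 0, 255]

```text
time: 6.2
tool_pos: [0.5114, -0.2581, 0.026]
ee_rot: [-179.9, -0.0, -90.0]
wrist_force: [-0.6, 0.6, -1.3]
grip_width: 0.0499
grip_force: 62.5
```

Call:
servo_tool:
  commands:
    - [0, 0, 0, 0, 60]
    - [0, 0, 0, 0, 60]
    - [0, 0, 0, 0, 60]
    - [0, 0, 0, 0, 60]
    - [0, 0, -5, 0, 60]
    - [0, 0, -30, 0, 60]
    - [0, 0, -35, 0, 60]
    - [0, 0, -35, 0, 60]

```text
time: 6.87
tool_pos: [0.5104, -0.258, 0.1313]
ee_rot: [179.9, 0.0, -90.0]
wrist_force: [1.1, -0.3, -0.0]
grip_width: 0.0653
grip_force: 0.0
```

Call:
servo_tool:
  commands:
    - [-32, -15, 0, 0, 0]
    - [-32, -15, 0, 0, 0]
    - [-32, -15, 0, 0, 0]
    - [-32, -15, 0, 0, 0]
    - [-32, -15, 0, 0, 0]
    - [-32, -15, 0, 0, 0]
    - [-32, -15, 0, 0, 0]
    - [-32, -15, 0, 0, 0]

```text
time: 7.53
tool_pos: [0.6316, -0.0003, 0.1309]
ee_rot: [-180.0, 0.0, -90.0]
wrist_force: [0.0, 0.0, -0.3]
grip_width: 0.0854
grip_force: 0.0
```

Call:
servo_tool:
  commands:
    - [-33, -15, 0, 0, 0]
    - [0, 0, 10, 0, 0]
    - [0, 0, 0, 0, 0]
    - [0, 0, 0, 0, 0]
    - [0, 0, 0, 0, 0]
    - [0, 0, 0, 0, 0]
    - [0, 0, 0, 0, 0]
    - [0, 0, 0, 0, 0]

```text
time: 8.2
tool_pos: [0.6462, 0.0302, 0.1209]
ee_rot: [-180.0, 0.0, -90.1]
wrist_force: [0.0, -0.4, 1.0]
grip_width: 0.0852
grip_force: 0.0
```

```bash
cat >> h.py <<'E'
def greens(n='wrist',lo=40,hi=20000,z=.073,fn=None):
    f=shot(n,fn); g=cv2.inRange(cv2.cvtColor(f['pixels'],cv2.COLOR_RGB2HSV),(40,50,25),(90,255,255))
    if n=='wrist': g=cv2.morphologyEx(g,cv2.MORPH_CLOSE,np.ones((9,9),np.uint8))
    k,l,s,c=cv2.connectedComponentsWithStats(g); print(n,ctrl.read_state()['tool_pos'].round(4))
    for i in range(1,k):
        if lo<s[i,4]<hi:
            b=s[i]; m=(b[0]+b[2]/2,b[1]+b[3]/2); print(' green',b.tolist(),ray(f,c[i],z)[:2].round(3),ray(f,m,z)[:2].round(3))
E
python3 -c "
from h import *
greens(lo=300);greens('scene',hi=400)"
```

```text
wrist [0.6461 0.0303 0.1208]
 green [292, 189, 61, 58, 2247] [0.646 0.029] [0.646 0.029]
 green [411, 247, 26, 50, 449] [0.577 0.067] [0.574 0.07 ]
scene [0.6461 0.0304 0.1207]
 green [468, 0, 13, 17, 57] [-0.353  0.963] [-0.335  0.956]
 green [481, 0, 17, 10, 55] [-0.362  1.041] [-0.344  1.036]
 green [358, 171, 11, 10, 60] [0.445 0.186] [0.45  0.188]
 green [369, 222, 12, 12, 71] [0.647 0.167] [0.65  0.167]
```

Call:
servo_tool:
  commands:
    - [0, 0, 30, 0, 0]
    - [0, 0, 30, 0, 0]
    - [0, 0, 25, 0, 0]
    - [0, 0, 18, 0, 0]
    - [0, 0, 0, 0, 0]
    - [0, 0, 0, 0, 255]
    - [0, 0, 0, 0, 255]
    - [0, 0, 0, 0, 255]

```text
time: 8.97
tool_pos: [0.6472, 0.0311, 0.0191]
ee_rot: [-179.9, 0.0, -90.0]
wrist_force: [-2.8, 0.6, 2.4]
grip_width: 0.0518
grip_force: 1.3
```

Call:
servo_tool:
  commands:
    - [0, 0, 0, 0, 255]
    - [0, 0, 0, 0, 255]
    - [0, 0, 0, 0, 255]
    - [0, 0, 0, 0, 255]
    - [0, 0, -27, 0, 255]
    - [0, 0, -27, 0, 255]
    - [0, 0, -27, 0, 255]
    - [0, 0, -27, 0, 255]

```text
time: 9.63
tool_pos: [0.6458, 0.0309, 0.127]
ee_rot: [-180.0, 0.0, -90.0]
wrist_force: [1.2, 1.1, -1.3]
grip_width: 0.0498
grip_force: 62.7
```

Call:
servo_tool:
  commands:
    - [36, 4, 0, 0, 255]
    - [36, 4, 0, 0, 255]
    - [36, 4, 0, 0, 255]
    - [36, 4, 0, 0, 255]
    - [36, 4, 0, 0, 255]
    - [36, 4, 0, 0, 255]
    - [36, 4, 0, 0, 255]
    - [36, 5, 0, 0, 255]

```text
time: 10.3
tool_pos: [0.6127, -0.2586, 0.126]
ee_rot: [-179.9, 0.0, -90.0]
wrist_force: [0.7, 0.1, -1.0]
grip_width: 0.0496
grip_force: 62.7
```

Call:
servo_tool:
  commands:
    - [0, 0, 30, 0, 255]
    - [0, 0, 30, 0, 255]
    - [0, 0, 20, 0, 255]
    - [0, 0, 0, 0, 255]
    - [0, 0, 0, 0, 255]
    - [0, 0, 0, 0, 255]
    - [0, 0, 0, 0, 255]
    - [0, 0, 0, 0, 255]

```text
time: 10.97
tool_pos: [0.6143, -0.257, 0.0473]
ee_rot: [-179.8, -0.0, -90.0]
wrist_force: [-0.6, 0.0, -1.4]
grip_width: 0.0498
grip_force: 62.2
```

Call:
servo_tool:
  commands:
    - [0, 0, 12, 0, 255]
    - [0, 0, 9, 0, 255]
    - [0, 0, 0, 0, 255]
    - [0, 0, 0, 0, 255]
    - [0, 0, 0, 0, 60]
    - [0, 0, 0, 0, 60]
    - [0, 0, 0, 0, 60]
    - [0, 0, 0, 0, 60]

```text
time: 11.63
tool_pos: [0.613, -0.2571, 0.0242]
ee_rot: [180.0, 0.0, -90.0]
wrist_force: [-0.8, -0.2, 0.2]
grip_width: 0.0653
grip_force: 0.0
```

Call:
servo_tool:
  commands:
    - [0, 0, -10, 0, 60]
    - [0, 0, -30, 0, 60]
    - [0, 0, -35, 0, 60]
    - [0, 0, -35, 0, 60]
    - [-38, -3, 0, 0, 0]
    - [-38, -3, 0, 0, 0]
    - [-38, -3, 0, 0, 0]
    - [-38, -3, 0, 0, 0]

```text
time: 12.3
tool_pos: [0.6251, -0.1038, 0.1357]
ee_rot: [-179.9, 0.0, -90.1]
wrist_force: [0.3, 0.0, 0.4]
grip_width: 0.0855
grip_force: 0.0
```

Call:
servo_tool:
  commands:
    - [-38, -3, 0, 0, 0]
    - [-38, -3, 0, 0, 0]
    - [-38, -3, 0, 0, 0]
    - [-38, -3, 0, 0, 0]
    - [-40, -3, 0, 0, 0]
    - [-40, -3, 0, 0, 0]
    - [-39, -3, 5, 0, 0]
    - [0, 0, 10, 0, 0]

```text
time: 12.97
tool_pos: [0.6478, 0.1726, 0.1214]
ee_rot: [-179.7, 0.1, -89.7]
wrist_force: [1.0, -0.7, -0.5]
grip_width: 0.0856
grip_force: 0.0
```

```bash
python3 -c "
from h import *
greens(lo=300);greens('scene',hi=400)"
```

```text
wrist [0.6456 0.1696 0.118 ]
 green [294, 179, 60, 59, 2358] [0.647 0.165] [0.647 0.165]
 green [579, 211, 61, 52, 2427] [0.449 0.184] [0.452 0.184]
scene [0.6451 0.1675 0.1183]
 green [467, 0, 14, 19, 61] [-0.35  0.96] [-0.328  0.95 ]
 green [481, 0, 17, 10, 56] [-0.361  1.041] [-0.344  1.036]
 green [357, 171, 12, 10, 53] [0.444 0.186] [0.449 0.186]
 green [369, 222, 11, 12, 64] [0.646 0.166] [0.649 0.165]
```

Call:
servo_tool:
  commands:
    - [0, 0, 30, 0, 0]
    - [0, 0, 30, 0, 0]
    - [0, 0, 25, 0, 0]
    - [0, 0, 15, 0, 0]
    - [0, 0, 0, 0, 0]
    - [0, 0, 0, 0, 255]
    - [0, 0, 0, 0, 255]
    - [0, 0, 0, 0, 255]

```text
time: 13.73
tool_pos: [0.6472, 0.166, 0.0214]
ee_rot: [-179.9, 0.1, -90.0]
wrist_force: [-0.2, 1.0, 0.6]
grip_width: 0.0519
grip_force: 0.1
```

Call:
servo_tool:
  commands:
    - [0, 0, 0, 0, 255]
    - [0, 0, 0, 0, 255]
    - [0, 0, 0, 0, 255]
    - [0, 0, 0, 0, 255]
    - [0, 0, -27, 0, 255]
    - [0, 0, -27, 0, 255]
    - [0, 0, -27, 0, 255]
    - [0, 0, -27, 0, 255]

```text
time: 14.4
tool_pos: [0.6459, 0.1659, 0.1292]
ee_rot: [-180.0, 0.0, -90.0]
wrist_force: [0.2, 0.2, -1.4]
grip_width: 0.0497
grip_force: 62.7
```

Call:
servo_tool:
  commands:
    - [36, 4, 0, 0, 255]
    - [36, 4, 0, 0, 255]
    - [36, 4, 0, 0, 255]
    - [36, 4, 0, 0, 255]
    - [36, 4, 0, 0, 255]
    - [36, 4, 0, 0, 255]
    - [36, 4, 0, 0, 255]
    - [36, 4, 0, 0, 255]

```text
time: 15.07
tool_pos: [0.6136, -0.1236, 0.1282]
ee_rot: [-179.9, 0.0, -90.0]
wrist_force: [0.7, 0.3, -1.4]
grip_width: 0.0499
grip_force: 62.7
```

Call:
servo_tool:
  commands:
    - [29, 1, 0, 0, 255]
    - [29, 0, 0, 0, 255]
    - [0, 0, 30, 0, 255]
    - [0, 0, 30, 0, 255]
    - [0, 0, 20, 0, 255]
    - [0, 0, 0, 0, 255]
    - [0, 0, 0, 0, 255]
    - [0, 0, 0, 0, 255]

```text
time: 15.73
tool_pos: [0.6142, -0.1801, 0.049]
ee_rot: [-179.9, -0.0, -90.0]
wrist_force: [0.8, -0.0, -0.7]
grip_width: 0.0499
grip_force: 62.8
```

Call:
servo_tool:
  commands:
    - [0, 0, 12, 0, 255]
    - [0, 0, 9, 0, 255]
    - [0, 0, 0, 0, 255]
    - [0, 0, 0, 0, 255]
    - [0, 0, 0, 0, 60]
    - [0, 0, 0, 0, 60]
    - [0, 0, 0, 0, 60]
    - [0, 0, 0, 0, 60]

```text
time: 16.4
tool_pos: [0.6132, -0.1801, 0.0264]
ee_rot: [-180.0, -0.0, -90.0]
wrist_force: [0.1, -0.8, 0.2]
grip_width: 0.0653
grip_force: 0.0
```

Call:
servo_tool:
  commands:
    - [0, 0, -10, 0, 60]
    - [0, 0, -30, 0, 60]
    - [0, 0, -35, 0, 60]
    - [0, 0, -35, 0, 60]
    - [-33, 15, 0, 0, 0]
    - [-33, 15, 0, 0, 0]
    - [-33, 15, 0, 0, 0]
    - [-33, 15, 0, 0, 0]

```text
time: 17.07
tool_pos: [0.5524, -0.0471, 0.1374]
ee_rot: [-179.9, 0.0, -90.1]
wrist_force: [1.2, 0.5, -0.1]
grip_width: 0.0851
grip_force: 0.0
```

Call:
servo_tool:
  commands:
    - [-33, 15, 0, 0, 0]
    - [-33, 15, 0, 0, 0]
    - [-33, 16, 0, 0, 0]
    - [-33, 16, 0, 0, 0]
    - [-33, 16, 0, 0, 0]
    - [-34, 16, 0, 0, 0]
    - [-34, 15, 5, 0, 0]
    - [0, 0, 10, 0, 0]

```text
time: 17.73
tool_pos: [0.4436, 0.1903, 0.1236]
ee_rot: [-179.8, 0.2, -89.7]
wrist_force: [-0.9, -0.2, -0.0]
grip_width: 0.0852
grip_force: 0.0
```

```bash
python3 -c "
from h import *
greens(lo=300);greens('scene',hi=400)"
```

```text
wrist [0.4428 0.1876 0.1209]
 green [292, 183, 62, 54, 2084] [0.443 0.185] [0.443 0.184]
 green [267, 250, 373, 150, 16254] [0.337 0.304] [0.343 0.276]
 green [0, 255, 277, 145, 14225] [0.577 0.301] [0.584 0.281]
scene [0.443  0.1859 0.1212]
 green [465, 0, 16, 23, 61] [-0.344  0.954] [-0.315  0.939]
 green [482, 0, 16, 9, 54] [-0.361  1.041] [-0.347  1.04 ]
 green [357, 171, 9, 9, 43] [0.443 0.184] [0.446 0.182]
```

Call:
servo_tool:
  commands:
    - [0, 0, 30, 0, 0]
    - [0, 0, 30, 0, 0]
    - [0, 0, 25, 0, 0]
    - [0, 0, 17, 0, 0]
    - [0, 0, 0, 0, 0]
    - [0, 0, 0, 0, 255]
    - [0, 0, 0, 0, 255]
    - [0, 0, 0, 0, 255]

```text
time: 18.5
tool_pos: [0.4451, 0.1853, 0.0208]
ee_rot: [-179.9, 0.1, -90.0]
wrist_force: [-2.0, 0.4, 1.2]
grip_width: 0.0515
grip_force: 0.7
```

Call:
servo_tool:
  commands:
    - [0, 0, 0, 0, 255]
    - [0, 0, 0, 0, 255]
    - [0, 0, 0, 0, 255]
    - [0, 0, 0, 0, 255]
    - [0, 0, -27, 0, 255]
    - [0, 0, -27, 0, 255]
    - [0, 0, -27, 0, 255]
    - [0, 0, -27, 0, 255]

```text
time: 19.17
tool_pos: [0.4439, 0.1848, 0.1295]
ee_rot: [-180.0, 0.1, -90.0]
wrist_force: [0.4, 0.9, -2.2]
grip_width: 0.0498
grip_force: 62.8
```

Call:
servo_tool:
  commands:
    - [36, -7, 0, 0, 255]
    - [36, -7, 0, 0, 255]
    - [36, -7, 0, 0, 255]
    - [36, -7, 0, 0, 255]
    - [36, -7, 0, 0, 255]
    - [36, -7, 0, 0, 255]
    - [36, -7, 0, 0, 255]
    - [36, -7, 0, 0, 255]

```text
time: 19.83
tool_pos: [0.5002, -0.1049, 0.1286]
ee_rot: [-179.9, 0.0, -90.0]
wrist_force: [0.2, 0.1, -1.3]
grip_width: 0.05
grip_force: 62.9
```

Call:
servo_tool:
  commands:
    - [36, -6, 0, 0, 255]
    - [38, -5, 0, 0, 255]
    - [0, 0, 30, 0, 255]
    - [0, 0, 30, 0, 255]
    - [0, 0, 20, 0, 255]
    - [0, 0, 0, 0, 255]
    - [0, 0, 0, 0, 255]
    - [0, 0, 0, 0, 255]

```text
time: 20.5
tool_pos: [0.5122, -0.177, 0.049]
ee_rot: [-179.9, -0.0, -90.0]
wrist_force: [1.0, -0.4, -0.4]
grip_width: 0.0496
grip_force: 62.9
```

Call:
servo_tool:
  commands:
    - [0, 0, 12, 0, 255]
    - [0, 0, 9, 0, 255]
    - [0, 0, 0, 0, 255]
    - [0, 0, 0, 0, 255]
    - [0, 0, 0, 0, 60]
    - [0, 0, 0, 0, 60]
    - [0, 0, 0, 0, 60]
    - [0, 0, 0, 0, 60]

```text
time: 21.17
tool_pos: [0.5114, -0.1771, 0.0268]
ee_rot: [-180.0, -0.0, -90.0]
wrist_force: [-0.2, -0.2, -0.3]
grip_width: 0.0652
grip_force: 0.0
```

Call:
servo_tool:
  commands:
    - [0, 0, -10, 0, 60]
    - [0, 0, -30, 0, 60]
    - [0, 0, -35, 0, 60]
    - [0, 0, -35, 0, 60]
    - [-37, 0, -20, 0, 0]
    - [-37, 0, -20, 0, 0]
    - [-37, 0, -20, 0, 0]
    - [-37, 0, 0, 0, 0]

```text
time: 21.83
tool_pos: [0.5129, -0.0288, 0.2011]
ee_rot: [-179.6, 0.1, -90.0]
wrist_force: [2.3, 0.5, 0.6]
grip_width: 0.0854
grip_force: 0.0
```

Call:
servo_tool:
  commands:
    - [-37, 0, 0, 0, 0]
    - [-37, 0, 0, 0, 0]
    - [-37, 0, 0, 0, 0]
    - [-25, 0, 0, 0, 0]
    - [0, 0, 0, 0, 0]
    - [0, 0, 0, 0, 0]
    - [0, 0, 0, 0, 0]
    - [0, 0, 0, 0, 0]

```text
time: 22.5
tool_pos: [0.511, 0.1051, 0.1961]
ee_rot: [-180.0, 0.0, -90.0]
wrist_force: [0.4, -0.4, 0.4]
grip_width: 0.0851
grip_force: 0.0
```

```bash
python3 - <<'E'
from h import *
greens('scene',hi=400)
f=shot('wrist','w3.png'); print(ctrl.read_state()['tool_pos'], proj(f,(.5686,.0955,.075)))
t=shot('top','top2.png')['pixels'][135:255,185:465]
a=cv2.resize(t,(640,274))[:,:,::-1]
cv2.imwrite('pics/both.png',np.vstack([a,cv2.resize(f['pixels'][:,:,::-1][80:400],(640,320))]))
E
```

```text
scene [0.511  0.1049 0.196 ]
 green [468, 0, 13, 17, 60] [-0.354  0.963] [-0.335  0.956]
 green [482, 0, 16, 9, 55] [-0.362  1.042] [-0.347  1.04 ]
[0.51107185 0.10487291 0.1959533 ] [257.77347415 180.89918421]
```

View pics/both.png

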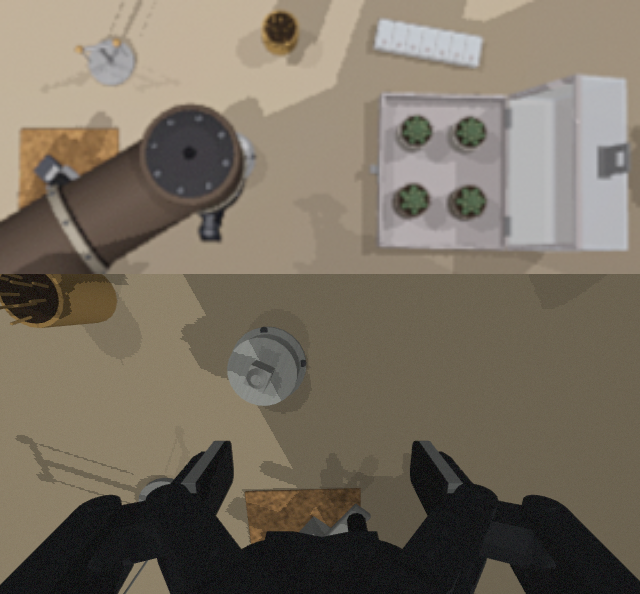

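```bash
python3 - <<'E'
from h import *
im=cv2.imread('pics/w3.png')[145:225,220:310]
im=cv2.convertScaleAbs(im,alpha=1.3)
cv2.imwrite('pics/wz.png',cv2.resize(im,None,fx=7,fy=7,interpolation=cv2.INTER_CUBIC))
E
```

```text
(no output)
```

View pics/wz.png

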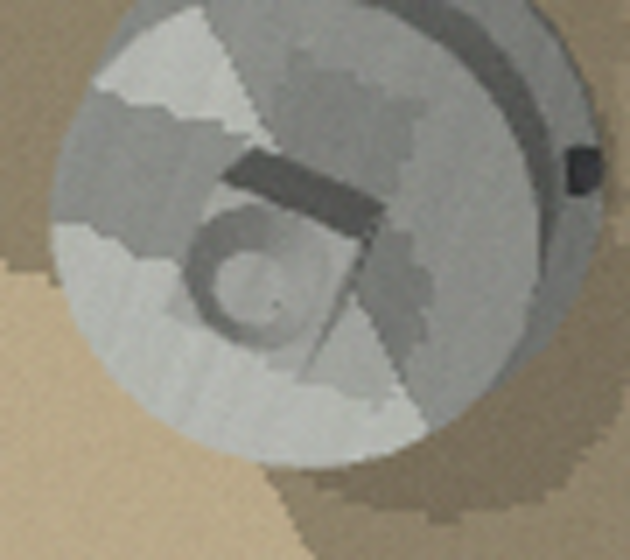

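```bash
python3 - <<'E'
from h import *
f=pickle.load(open('pics/w3.pkl','rb'))
g=lambda p,z: ray(f,(220+(p[0]-3)/7,145+(p[1]-3)/7),z)[:2]
c=np.array([g(p,.069) for p in [(220,180),(370,240),(305,375),(165,305)]]); print(c.round(4),c.mean(0).round(4))
for i in range(4):
    d=c[(i+1)%4]-c[i]; print(np.linalg.norm(d).round(4),np.degrees(np.arctan2(d[1],d[0])).round(1))
print('tip',g((252,287),.075).round(4),'gear',g((295,219),.045).round(4), np.ptp([g((50,219),.045)[0],g((540,219),.045)[0]]))
E
```

```text
[[0.5755 0.087 ]
 [0.5564 0.095 ]
 [0.5659 0.1134]
 [0.5838 0.1038]] [0.5704 0.0998]
0.0207 157.3
0.0207 62.7
0.0204 -28.3
0.0187 -116.6
tip [0.5708 0.0998] gear [0.5709 0.0975] 0.06959094580262282
```

Call:
servo_tool:
  commands:
    - [-37, -1, 0, 0, 0]
    - [-37, -1, 0, 0, 0]
    - [-37, -1, 0, 0, 0]
    - [-38, -1, 0, 0, 0]
    - [-38, -2, 0, 0, 0]
    - [-38, -2, 0, 0, 0]
    - [0, 0, 0, 0.12, 0]
    - [0, 0, 0, 0.12, 0]

```text
time: 23.32
tool_pos: [0.5192, 0.3323, 0.1949]
ee_rot: [180.0, -0.1, -104.0]
wrist_force: [0.7, -1.0, -1.1]
grip_width: 0.0857
grip_force: 0.0
```

Call:
servo_tool:
  commands:
    - [0, 0, 0, 0.12, 0]
    - [0, 0, 0, 0.12, 0]
    - [0, 0, 0, 0.12, 0]
    - [0, 0, 0, 0.046, 0]
    - [0, 0, 0, 0, 0]
    - [0, 0, 0, 0, 0]
    - [0, 0, 0, 0, 0]
    - [0, 0, 0, 0, 0]

```text
time: 23.98
tool_pos: [0.5192, 0.3306, 0.1957]
ee_rot: [180.0, -0.0, -127.0]
wrist_force: [-0.7, 0.2, -1.0]
grip_width: 0.0854
grip_force: 0.0
```

```bash
python3 - <<'E'
from h import *
f=shot('wrist','w4.png'); s=ctrl.read_state(); print(s['tool_pos'],s['ee_rot'])
E
```

```text
[0.51918496 0.33070254 0.19574736] [ 1.79998772e+02 -1.12632084e-03 -1.26969585e+02]
```

View pics/w4.png

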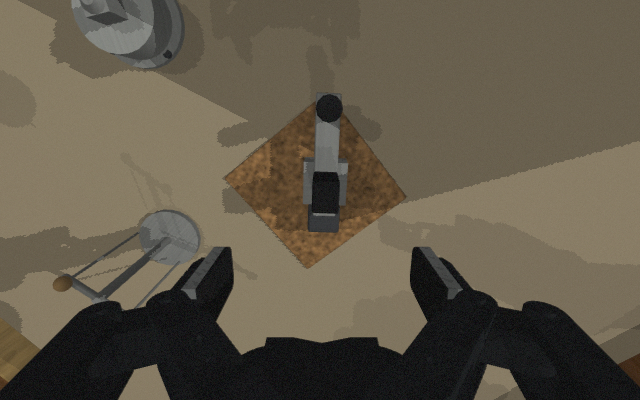

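```bash
python3 - <<'E'
from h import *
f=pickle.load(open('pics/w4.pkl','rb')); im=f['pixels']; g=im.max(2)
m=(g<45).astype(np.uint8); k,l,s,c=cv2.connectedComponentsWithStats(m)
for i in range(1,k):
    if 100<s[i,4]<3000: print(s[i].tolist(),c[i].round(1))
for y in range(92,236,6): 
    r=im[y,295:360].astype(int); print(y,''.join('#' if v.max()<45 else ('.' if v[0]-v[2]>25 else 'o') for v in r))
for n,p,z in [('knob',(329.3,107.5),.089),('hub',(325.5,183),.036),('weight',(323.7,218),.036)]: print(n,ray(f,p,z)[:2].round(4))
E
```

```text
[316, 94, 27, 29, 566] [328.8 108. ]
[308, 172, 32, 53, 1118] [324.8 193. ]
92 .oo....oo.o....oooooooooooooooo..o.o.oo..o.......o.o.......o..ooo
98 ...o....oo..o..ooooooooooo#################ooooo........o.o.o....
104 ......o.....oo......oo#########################o..o..oo....o....o
110 ......ooo...........oo#########################oooooooooooooooooo
116 ....................oooo#####################o.....oooooooooooooo
122 ....................ooooooooooooo#ooooooooooo.........ooooooooooo
128 ....................ooooooooooooooooooooooooo...............ooooo
134 ...................oooooooooooooooooooooooooo....................
140 ....................oooooooooooooooooooooooo.....................
146 ...................ooooooooooooooooooooooooo.....................
152 ...................ooooooooooooooooooooooooo.....................
158 .........oooooooooooooooooooooooooooooooooooooooooo..............
164 .........oooooooooooooooooooooooooooooooooooooooooooo............
170 ........ooooooooooooooooooooooooooooooooooooooooooooo............
176 ........oooooooooo#########################ooooooooo.............
182 ........oooooooooo###########################ooooooo.............
188 ........ooooooooo############################ooooooo.............
194 ........ooooooooo###########################ooooooo..............
200 ........ooooooooo###########################ooooooo..............
206 .............oo#############################o....................
212 .............##oo##########################oo....................
218 .............#ooooooooooooooooooooooooooooooo....................
224 .............#oooooooooooooooooooooooooooooo.....................
230 .............ooooooooooooooooooooooooooooooo.....................
knob [0.4714 0.2764]
hub [0.5179 0.3348]
weight [0.5424 0.3644]
```

Call:
servo_tool:
  commands:
    - [-2, 3, 30, 0.026, 0]
    - [0, 0, 30, 0, 0]
    - [0, 0, 30, 0, 0]
    - [0, 0, 30, 0, 0]
    - [0, 0, 18, 0, 0]
    - [0, 0, 10, 0, 0]
    - [0, 0, 0, 0, 0]
    - [0, 0, 0, 0, 255]
  grip_force: 110

```text
time: 24.7
tool_pos: [0.5182, 0.3345, 0.0481]
ee_rot: [-180.0, -0.0, -128.5]
wrist_force: [-0.2, 0.1, 0.1]
grip_width: 0.0755
grip_force: 0.0
```

Call:
servo_tool:
  commands:
    - [0, 0, 0, 0, 255]
    - [0, 0, 0, 0, 255]
    - [0, 0, 0, 0, 255]
    - [0, 0, 0, 0, 255]
    - [0, 0, 0, 0, 255]
    - [0, 0, 0, 0, 255]
    - [0, 0, 0, 0, 255]
    - [0, 0, 0, 0, 255]

```text
time: 25.37
tool_pos: [0.5184, 0.3348, 0.049]
ee_rot: [-180.0, 0.1, -128.5]
wrist_force: [-2.0, -0.8, 7.7]
grip_width: 0.023
grip_force: 108.8
```

Call:
servo_tool:
  commands:
    - [0, 0, -25, 0, 255]
    - [0, 0, -25, 0, 255]
    - [0, 0, -25, 0, 255]
    - [0, 0, -25, 0, 255]
    - [0, 0, 0, 0, 255]
    - [21.7, -26.8, 0, 0, 255]
    - [21.7, -26.8, 0, 0, 255]
    - [21.7, -26.8, 0, 0, 255]

```text
time: 26.03
tool_pos: [0.5391, 0.232, 0.1462]
ee_rot: [179.9, -0.1, -128.4]
wrist_force: [0.1, -0.4, -5.0]
grip_width: 0.0226
grip_force: 109.3
```

Call:
servo_tool:
  commands:
    - [21.7, -26.8, 0, 0, 255]
    - [21.7, -26.8, 0, 0, 255]
    - [21.7, -26.8, 0, 0, 255]
    - [21.8, -26.9, 0, 0, 255]
    - [0, 0, 0, -0.105, 255]
    - [0, 0, 0, -0.105, 255]
    - [0, 0, 0, 0, 255]
    - [0, 0, 0, 0, 255]

```text
time: 26.7
tool_pos: [0.5694, 0.0982, 0.1466]
ee_rot: [179.9, -0.1, -116.7]
wrist_force: [0.1, 0.4, -6.0]
grip_width: 0.0227
grip_force: 110.0
```

```bash
python3 - <<'E'
from h import *
f=shot('wrist','w5.png'); s=ctrl.read_state(); print(s['tool_pos'],s['ee_rot'],s['grip_width'])
im=f['pixels']; m=(im.max(2)<45).astype(np.uint8); k,l,st,c=cv2.connectedComponentsWithStats(m)
for i in range(1,k):
    if 100<st[i,4]<6000: print(st[i].tolist(),c[i].round(1))
E
```

```text
[0.56955497 0.0984703  0.14685908] [ 1.79937083e+02 -5.27837689e-02 -1.16678209e+02] 0.02271790255717935
[290, 64, 66, 70, 3408] [322.7  98.8]
[32, 207, 63, 52, 1927] [ 64.3 231. ]
```

View pics/w5.png

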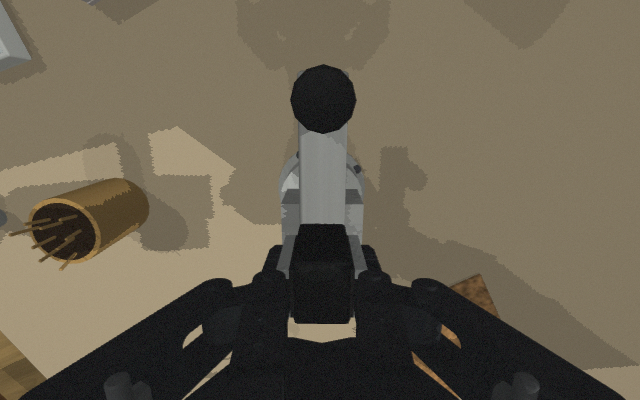

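```bash
python3 - <<'E'
from h import *
f=pickle.load(open('pics/w5.pkl','rb')); y=np.radians(-116.68); x=np.array([np.cos(y),np.sin(y)]); yv=np.array([np.sin(y),-np.cos(y)])
k=ray(f,(323,98.5),.187)[:2]; T=np.array([.56955,.09847]); d=k-T; print(k,'knob in tool',d@x*1e3,d@yv*1e3)
# gearbox visible check
for p in [(.5707,.099)]: 
    e=np.array(p)-T; print('shaft in tool',e@x*1e3,e@yv*1e3)
E
```

```text
[0.53591928 0.03133819] knob in tool 75.0845956178844 -0.09266424631250089
shaft in tool -0.9899281278577974 -0.7895836255115246
```

Call:
servo_tool:
  commands:
    - [-1, -0.8, 6, 0, 255]
    - [0, 0, 6, 0, 255]
    - [0, 0, 6, 0, 255]
    - [0, 0, 5, 0, 255]
    - [0, 0, 5, 0, 255]
    - [0, 0, 3, 0, 255]
    - [0, 0, 2, 0, 255]
    - [0, 0, 0, 0, 255]

```text
time: 27.42
tool_pos: [0.5711, 0.0989, 0.1142]
ee_rot: [180.0, -0.0, -116.5]
wrist_force: [0.1, -0.4, -4.3]
grip_width: 0.023
grip_force: 110.1
```

Call:
servo_tool:
  commands:
    - [0, 0, 2, 0, 255]
    - [0, 0, 2, 0, 255]
    - [0, 0, 1, 0, 255]
    - [0, 0, 1, 0, 255]
    - [0, 0, 1, 0, 255]
    - [0, 0, 0, 0, 255]
    - [0, 0, 0, 0, 255]
    - [0, 0, 0, 0, 255]

```text
time: 28.08
tool_pos: [0.5714, 0.099, 0.1078]
ee_rot: [-180.0, 0.0, -116.5]
wrist_force: [-0.6, -0.5, -5.6]
grip_width: 0.0228
grip_force: 110.0
```

Call:
servo_tool:
  commands:
    - [0, 0, 2, 0, 255]
    - [0, 0, 3, 0, 255]
    - [0, 0, 3, 0, 255]
    - [0, 0, 3, 0, 255]
    - [0, 0, 3, 0, 255]
    - [0, 0, 2, 0, 255]
    - [0, 0, 0, 0, 255]
    - [0, 0, 0, 0, 255]

```text
time: 28.75
tool_pos: [0.5713, 0.099, 0.0916]
ee_rot: [180.0, -0.0, -116.5]
wrist_force: [-0.0, 0.6, -5.2]
grip_width: 0.0226
grip_force: 109.9
```

Call:
servo_tool:
  commands:
    - [0, 0, 0, 0, 0]
    - [0, 0, 0, 0, 0]
    - [0, 0, 0, 0, 0]
    - [0, 0, 0, 0, 0]
    - [0, 0, 0, 0, 0]
    - [0, 0, 0, 0, 0]
    - [0, 0, -25, 0, 0]
    - [0, 0, -30, 0, 0]

```text
time: 29.42
tool_pos: [0.5698, 0.0984, 0.1452]
ee_rot: [179.8, -0.2, -116.5]
wrist_force: [0.6, 0.0, -0.6]
grip_width: 0.0854
grip_force: 0.0
```

Call:
servo_tool:
  commands:
    - [25, 0, 0, 0, 0]
    - [25, 0, 0, 0, 0]
    - [25, 0, 0, 0, 0]
    - [0, 0, 0, 0, 0]
    - [0, 0, 20, 0, 0]
    - [0, 0, 20, 0, 0]
    - [0, 0, 10, 0, 0]
    - [0, 0, 0, 0, 255]
  grip_force: 60

```text
time: 30.08
tool_pos: [0.5365, 0.0314, 0.0946]
ee_rot: [179.8, -0.2, -116.5]
wrist_force: [-1.0, 0.7, 0.5]
grip_width: 0.0752
grip_force: 0.0
```

Call:
servo_tool:
  commands:
    - [0, 0, 0, 0, 255]
    - [0, 0, 0, 0, 255]
    - [0, 0, 0, 0, 255]
    - [0, 0, 0, 0, 255]
    - [0, 0, 0, 0, 255]
    - [0, 0, 0, 0, 255]
    - [0, 0, 0, 0, 255]
    - [0, 0, 0, 0, 255]

```text
time: 30.75
tool_pos: [0.5383, 0.0319, 0.0974]
ee_rot: [-179.9, 0.0, -116.5]
wrist_force: [-0.2, -1.6, 6.2]
grip_width: 0.0206
grip_force: 58.5
```

```bash
python3 -c "
import numpy as np
a=np.radians(15*np.arange(25)); print(np.round(75*np.diff(np.c_[np.cos(a),np.sin(a)],axis=0),1).tolist())"
```

```text
[[-2.6, 19.4], [-7.5, 18.1], [-11.9, 15.5], [-15.5, 11.9], [-18.1, 7.5], [-19.4, 2.6], [-19.4, -2.6], [-18.1, -7.5], [-15.5, -11.9], [-11.9, -15.5], [-7.5, -18.1], [-2.6, -19.4], [2.6, -19.4], [7.5, -18.1], [11.9, -15.5], [15.5, -11.9], [18.1, -7.5], [19.4, -2.6], [19.4, 2.6], [18.1, 7.5], [15.5, 11.9], [11.9, 15.5], [7.5, 18.1], [2.6, 19.4]]
```

Call:
servo_tool:
  commands:
    - [-2.6, 19.4, 0, 0, 255]
    - [-7.5, 18.1, 0, 0, 255]
    - [-11.9, 15.5, 0, 0, 255]
    - [-15.5, 11.9, 0, 0, 255]
    - [-18.1, 7.5, 0, 0, 255]
    - [-19.4, 2.6, 0, 0, 255]
    - [-19.4, -2.6, 0, 0, 255]
    - [-18.1, -7.5, 0, 0, 255]

```text
time: 31.42
tool_pos: [0.5277, 0.1621, 0.0974]
ee_rot: [179.9, -0.1, -116.4]
wrist_force: [-8.8, -0.7, 10.9]
grip_width: 0.0204
grip_force: 60.4
```

```bash
python3 - <<'E'
from h import *
s=ctrl.read_state(); print(s['tool_pos'],s['wrist_force'],s['grip_width'])
y=np.radians(-116.5-120); print('expected',.5713+.075*np.cos(y),.099+.075*np.sin(y))
f=shot('scene','s2.png')
E
```

```text
[0.52774912 0.16208882 0.09743768] [-8.80414268 -0.69965812 10.88786387] 0.020390778084219956
expected 0.5299047261015957 0.16154143665503762
```

View pics/s2.png

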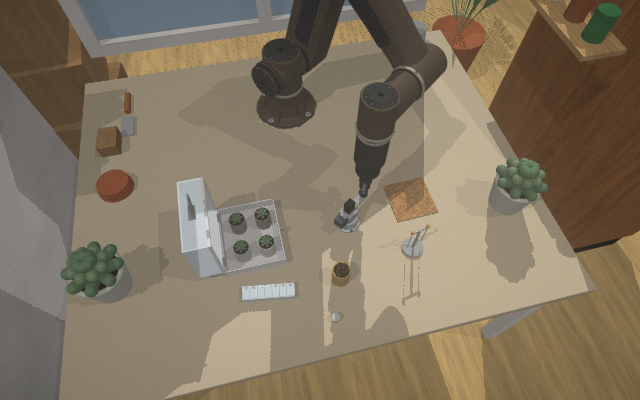

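Call:
servo_tool:
  commands:
    - [-15.5, -11.9, -0.5, 0, 255]
    - [-11.9, -15.5, -0.5, 0, 255]
    - [-7.5, -18.1, 0, 0, 255]
    - [-2.6, -19.4, 0, 0, 255]
    - [2.6, -19.4, 0, 0, 255]
    - [7.5, -18.1, 0, 0, 255]
    - [11.9, -15.5, 0, 0, 255]
    - [15.5, -11.9, 0, 0, 255]

```text
time: 32.13
tool_pos: [0.6462, 0.1043, 0.0974]
ee_rot: [179.9, 0.0, -116.4]
wrist_force: [-8.2, 5.4, 5.0]
grip_width: 0.02
grip_force: 59.4
```

Call:
servo_tool:
  commands:
    - [18.1, -7.5, 0, 0, 255]
    - [19.4, -2.6, 0, 0, 255]
    - [19.4, 2.6, 0, 0, 255]
    - [18.1, 7.5, 0, 0, 255]
    - [15.5, 11.9, 0, 0, 255]
    - [11.9, 15.5, 0, 0, 255]
    - [7.5, 18.1, 0, 0, 255]
    - [2.6, 19.4, 0, 0, 255]

```text
time: 32.8
tool_pos: [0.5387, 0.0323, 0.098]
ee_rot: [-179.9, 0.2, -116.5]
wrist_force: [7.1, 6.5, -5.8]
grip_width: 0.0206
grip_force: 58.9
```

Call:
servo_tool:
  commands:
    - [-2.6, 19.4, 0, 0, 255]
    - [-7.5, 18.1, 0, 0, 255]
    - [-11.9, 15.5, 0, 0, 255]
    - [-15.5, 11.9, 0, 0, 255]
    - [-18.1, 7.5, 0, 0, 255]
    - [-19.4, 2.6, 0, 0, 255]
    - [-19.4, -2.6, 0, 0, 255]
    - [-18.1, -7.5, 0, 0, 255]

```text
time: 33.47
tool_pos: [0.5283, 0.1624, 0.0977]
ee_rot: [179.9, -0.1, -116.4]
wrist_force: [-4.9, -2.0, 3.8]
grip_width: 0.0204
grip_force: 60.7
```

Call:
servo_tool:
  commands:
    - [-15.5, -11.9, 0, 0, 255]
    - [-11.9, -15.5, 0, 0, 255]
    - [-7.5, -18.1, 0, 0, 255]
    - [-2.6, -19.4, 0, 0, 255]
    - [2.6, -19.4, 0, 0, 255]
    - [7.5, -18.1, 0, 0, 255]
    - [11.9, -15.5, 0, 0, 255]
    - [15.5, -11.9, 0, 0, 255]

```text
time: 34.13
tool_pos: [0.6464, 0.1042, 0.0973]
ee_rot: [179.9, -0.0, -116.4]
wrist_force: [-8.4, 5.6, 6.4]
grip_width: 0.0201
grip_force: 60.6
```

Call:
servo_tool:
  commands:
    - [18.1, -7.5, 0, 0, 255]
    - [19.4, -2.6, 0, 0, 255]
    - [19.4, 2.6, 0, 0, 255]
    - [18.1, 7.5, 0, 0, 255]
    - [15.5, 11.9, 0, 0, 255]
    - [11.9, 15.5, 0, 0, 255]
    - [7.5, 18.1, 0, 0, 255]
    - [1.6, 13, 0, 0, 255]

```text
time: 34.8
tool_pos: [0.5441, 0.0303, 0.0979]
ee_rot: [-179.9, 0.1, -116.5]
wrist_force: [3.1, 0.3, -1.0]
grip_width: 0.0206
grip_force: 60.0
```

Call:
servo_tool:
  commands:
    - [0.5, 3, 0, 0, 255]
    - [0.5, 3, 0, 0, 255]
    - [0, 0, 0, 0, 255]
    - [0, 0, 0, 0, 255]
    - [0, 0, 0, 0, 255]
    - [0, 0, 0, 0, 255]
    - [0, 0, 0, 0, 255]
    - [0, 0, 0, 0, 255]

```text
time: 35.47
tool_pos: [0.539, 0.0321, 0.0977]
ee_rot: [-180.0, 0.0, -116.5]
wrist_force: [3.4, 3.9, -1.6]
grip_width: 0.0202
grip_force: 59.7
```

Call:
servo_tool:
  commands:
    - [0, 1.5, 0, 0, 255]
    - [-0.1, 1.5, 0, 0, 255]
    - [-0.1, 1.5, 0, 0, 255]
    - [-0.2, 1.5, 0, 0, 255]
    - [0, 0, 0, 0, 255]
    - [0, 0, 0, 0, 255]
    - [0, 0, 0, 0, 255]
    - [0, 0, 0, 0, 255]

```text
time: 36.13
tool_pos: [0.5337, 0.0349, 0.0978]
ee_rot: [-180.0, 0.0, -116.5]
wrist_force: [3.8, 2.6, -2.0]
grip_width: 0.0202
grip_force: 59.8
```

Call:
servo_tool:
  commands:
    - [-0.2, 1.5, 0, 0, 255]
    - [-0.2, 1.5, 0, 0, 255]
    - [0, 0, 0, 0, 255]
    - [0, 0, 0, 0, 255]
    - [0, 0, 0, 0, 255]
    - [0, 0, 0, 0, 255]
    - [0, 0, 0, 0, 255]
    - [0, 0, 0, 0, 255]

```text
time: 36.8
tool_pos: [0.531, 0.0366, 0.0978]
ee_rot: [-180.0, 0.0, -116.5]
wrist_force: [4.4, 3.6, -1.1]
grip_width: 0.0205
grip_force: 59.8
```

Call:
servo_tool:
  commands:
    - [-0.2, 1.5, 0, 0, 255]
    - [-0.2, 1.5, 0, 0, 255]
    - [0, 0, 0, 0, 255]
    - [0, 0, 0, 0, 255]
    - [0, 0, 0, 0, 255]
    - [0, 0, 0, 0, 255]
    - [0, 0, 0, 0, 255]
    - [0, 0, 0, 0, 255]

```text
time: 37.47
tool_pos: [0.5284, 0.0382, 0.0978]
ee_rot: [-180.0, 0.0, -116.5]
wrist_force: [4.0, 1.9, -1.8]
grip_width: 0.0203
grip_force: 59.8
```

Call:
servo_tool:
  commands:
    - [-0.3, 1.5, 0, 0, 255]
    - [-0.3, 1.5, 0, 0, 255]
    - [0, 0, 0, 0, 255]
    - [0, 0, 0, 0, 255]
    - [0, 0, 0, 0, 255]
    - [0, 0, 0, 0, 255]
    - [0, 0, 0, 0, 255]
    - [0, 0, 0, 0, 255]

```text
time: 38.13
tool_pos: [0.5261, 0.0399, 0.0979]
ee_rot: [-180.0, 0.0, -116.5]
wrist_force: [5.8, 2.0, -2.2]
grip_width: 0.0201
grip_force: 59.8
```

```bash
python3 - <<'E'
from h import *
print(ctrl.read_state()['wrist_force'])
im=shot('scene','s3.png')['pixels'][150:310,150:400,::-1]; cv2.imwrite('pics/s3z.png',cv2.resize(im,None,fx=3,fy=3,interpolation=cv2.INTER_CUBIC))
E
```

```text
[ 5.77654068  1.96246035 -2.23283006]
```

View pics/s3z.png

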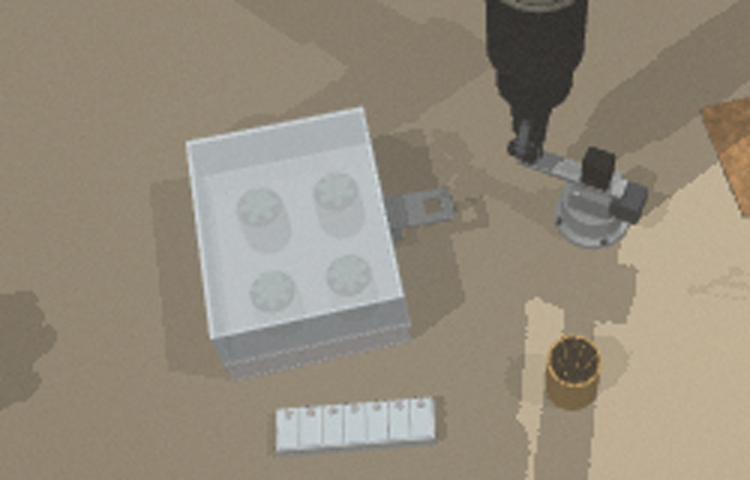

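Call:
servo_tool:
  commands:
    - [-0.4, 2, 0, 0, 255]
    - [-0.4, 2, 0, 0, 255]
    - [0, 0, 0, 0, 255]
    - [0, 0, 0, 0, 255]
    - [0, 0, 0, 0, 255]
    - [0, 0, 0, 0, 255]
    - [0, 0, 0, 0, 255]
    - [0, 0, 0, 0, 255]

```text
time: 38.85
tool_pos: [0.5242, 0.0418, 0.0983]
ee_rot: [-179.8, 0.0, -116.4]
wrist_force: [10.4, -4.6, -4.3]
grip_width: 0.02
grip_force: 59.7
```

Call:
servo_tool:
  commands:
    - [-0.5, 2, 0, 0, 255]
    - [-0.5, 2, 0, 0, 255]
    - [0, 0, 0, 0, 255]
    - [0, 0, 0, 0, 255]
    - [0, 0, 0, 0, 255]
    - [0, 0, 0, 0, 255]
    - [0, 0, 0, 0, 255]
    - [0, 0, 0, 0, 255]

```text
time: 39.52
tool_pos: [0.5224, 0.0436, 0.0987]
ee_rot: [-179.7, 0.0, -116.4]
wrist_force: [17.1, -11.8, -6.2]
grip_width: 0.0208
grip_force: 59.8
```

Call:
servo_tool:
  commands:
    - [0.7, -3, 0, 0, 255]
    - [0.7, -3, 0, 0, 255]
    - [0, 0, 0, 0, 255]
    - [0, 0, 0, 0, 0]
    - [0, 0, 0, 0, 0]
    - [0, 0, 0, 0, 0]
    - [0, 0, 0, 0, 0]
    - [0, 0, 0, 0, 0]

```text
time: 40.18
tool_pos: [0.5234, 0.041, 0.0976]
ee_rot: [180.0, -0.0, -116.5]
wrist_force: [-0.2, 0.2, -0.1]
grip_width: 0.0793
grip_force: 0.0
```

Call:
servo_tool:
  commands:
    - [0, 0, -30, 0, 0]
    - [0, 0, -30, 0, 0]
    - [0, 0, -10, -0.1, 255]
    - [0, 0, 0, -0.121, 255]
    - [0, 0, 0, -0.121, 255]
    - [0, 0, 0, -0.121, 255]
    - [0, 0, 0, 0, 255]
    - [0, 0, 0, 0, 255]

```text
time: 40.85
tool_pos: [0.5237, 0.0412, 0.1677]
ee_rot: [180.0, -0.0, -90.2]
wrist_force: [1.1, 0.3, -0.8]
grip_width: 0.0122
grip_force: 0.0
```

Call:
servo_tool:
  commands:
    - [26, -7, 0, 0, 255]
    - [26, -7, 0, 0, 255]
    - [26, -7, 0, 0, 255]
    - [26, -7, 0, 0, 255]
    - [0, 0, 0, 0, 255]
    - [0, 0, 0, 0, 255]
    - [0, 0, 0, 0, 255]
    - [0, 0, 0, 0, 255]

```text
time: 41.52
tool_pos: [0.5519, -0.0622, 0.1677]
ee_rot: [180.0, 0.0, -90.0]
wrist_force: [0.1, 1.0, -0.4]
grip_width: -0.0001
grip_force: 0.0
```

```bash
python3 - <<'E'
from h import *
f=shot('wrist','w6.png'); print(ctrl.read_state()['tool_pos'])
for X in [(.5557,-.1225,.08),(.5545,-.0625,.08)]: print(proj(f,X))
E
```

```text
[ 0.55198453 -0.06198991  0.16777183]
[316.96814845 124.44762151]
[318.74335249 201.62093387]
```

View pics/w6.png

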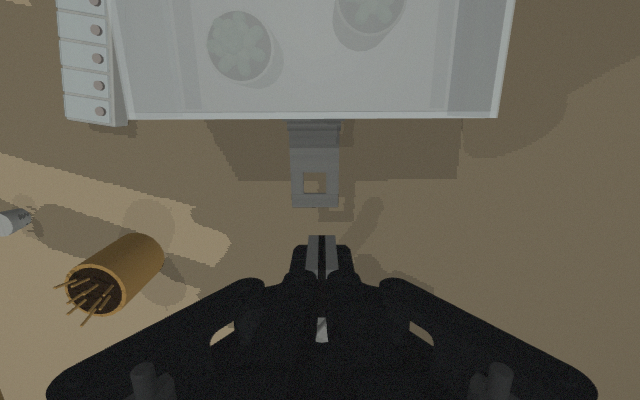

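Call:
servo_tool:
  commands:
    - [10, -5, 20, 0, 255]
    - [9.5, 0, 25, 0, 255]
    - [0, 0, 25, 0, 255]
    - [0, 0, 10, 0, 255]
    - [0, 0, 8, 0, 255]
    - [0, 0, 8, 0, 255]
    - [0, 0, 8, 0, 255]
    - [0, 0, 6, 0, 255]

```text
time: 42.23
tool_pos: [0.5579, -0.0818, 0.0579]
ee_rot: [-179.9, 0.0, -89.9]
wrist_force: [0.8, 0.1, 2.1]
grip_width: -0.0001
grip_force: 0.5
```

Call:
servo_tool:
  commands:
    - [0, 0, 3, 0, 255]
    - [4, 0, 0, 0, 255]
    - [5, 0, 0, 0, 255]
    - [5, 0, 0, 0, 255]
    - [5, 0, 0, 0, 255]
    - [3, 0, 0, 0, 255]
    - [0, 0, 0, 0, 255]
    - [0, 0, 0, 0, 255]

```text
time: 42.9
tool_pos: [0.5571, -0.1048, 0.0549]
ee_rot: [-180.0, -0.0, -90.0]
wrist_force: [0.7, 0.9, -0.1]
grip_width: 0.0001
grip_force: 0.0
```

Call:
servo_tool:
  commands:
    - [2, 0, 0, 0, 255]
    - [2, 0, 0, 0, 255]
    - [1, 0, 0, 0, 255]
    - [0, 0, 0, 0, 255]
    - [0, 0, 0, 0, 255]
    - [0, 0, 0, 0, 255]
    - [0, 0, 0, 0, 255]
    - [0, 0, 0, 0, 255]

```text
time: 43.57
tool_pos: [0.5572, -0.1072, 0.0546]
ee_rot: [-180.0, 0.1, -89.9]
wrist_force: [-2.2, 14.8, 1.5]
grip_width: -0.0
grip_force: 7.0
```

Call:
servo_tool:
  commands:
    - [1, 0, 0, 0, 255]
    - [1, 0, 0, 0, 255]
    - [0, 0, 0, 0, 255]
    - [0, 0, 0, 0, 255]
    - [0, 0, 0, 0, 255]
    - [0, 0, 0, 0, 255]
    - [0, 0, 0, 0, 255]
    - [0, 0, 0, 0, 255]

```text
time: 44.23
tool_pos: [0.5572, -0.1075, 0.0546]
ee_rot: [-180.0, 0.2, -89.9]
wrist_force: [-4.4, 24.8, 2.8]
grip_width: -0.0002
grip_force: 12.4
```

Call:
servo_tool:
  commands:
    - [-5, 0, 0, 0, 255]
    - [-15, 0, 0, 0, 255]
    - [-20, 0, 0, 0, 255]
    - [-20, 0, -20, 0, 255]
    - [-20, 0, -30, 0, 255]
    - [0, 0, -30, 0, 255]
    - [0, 0, -20, 0, 255]
    - [0, 0, 0, 0, 255]

```text
time: 44.9
tool_pos: [0.5597, -0.0306, 0.1598]
ee_rot: [-179.6, 0.0, -89.8]
wrist_force: [0.1, 0.3, 0.0]
grip_width: -0.0002
grip_force: 0.0
```

```bash
python3 - <<'E'
from h import *
f=shot('wrist','w7.png'); print(ctrl.read_state()['tool_pos'])
p=proj(f,(.5557,-.1225,.05)); print(p)
t=f['pixels'][:,:,::-1]; u,v=map(int,p); a=t[max(0,v-60):v+60,u-100:u+100]; a=cv2.resize(a,(700,int(700*a.shape[0]/200)))
cv2.imwrite('pics/w7z.png',a)
E
```

```text
[ 0.55857235 -0.03079651  0.15740002]
[328.74194274  81.50423757]
```

View pics/w7z.png

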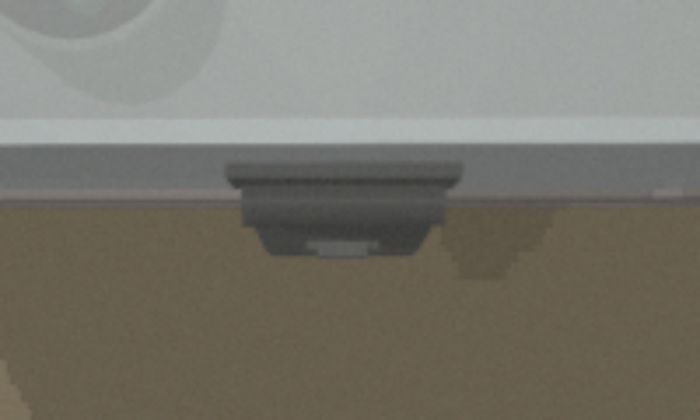

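Call:
servo_tool:
  commands:
    - [0, 0, -25, 0, 0]
    - [-32, -3, -20, 0, 0]
    - [-32, -3, 0, 0, 0]
    - [-33, -3, 0, 0, 0]
    - [-33, -4, 0, 0, 0]
    - [0, 0, 0, 0.105, 0]
    - [0, 0, 0, 0.105, 0]
    - [0, 0, 0, 0.105, 0]

```text
time: 45.62
tool_pos: [0.5694, 0.0992, 0.1983]
ee_rot: [179.9, -0.1, -108.2]
wrist_force: [0.1, -0.7, 1.1]
grip_width: 0.0855
grip_force: 0.0
```

Call:
servo_tool:
  commands:
    - [0, 0, 0, 0.105, 0]
    - [0, 0, 0, 0.105, 0]
    - [0, 0, 0, 0.105, 0]
    - [0, 0, 0, 0, 0]
    - [0, 0, 0, 0, 0]
    - [0, 0, 0, 0, 0]
    - [0, 0, 0, 0, 0]
    - [0, 0, 0, 0, 0]

```text
time: 46.28
tool_pos: [0.5699, 0.0987, 0.1996]
ee_rot: [180.0, -0.0, -126.0]
wrist_force: [0.1, 0.0, 0.5]
grip_width: 0.0854
grip_force: 0.0
```

```bash
python3 - <<'E'
from h import *
f=shot('wrist','w8.png'); s=ctrl.read_state(); print(s['tool_pos'],s['ee_rot'])
im=f['pixels']; m=(im.max(2)<45).astype(np.uint8); k,l,st,c=cv2.connectedComponentsWithStats(m)
for i in range(1,k):
    if 100<st[i,4]<6000: print(st[i].tolist(),c[i].round(1))
h=np.array([.5713,.099]); 
for i in range(1,k):
    if 300<st[i,4]<3000:
        p=ray(f,c[i],.130)[:2]; d=p-h; print(p.round(4),np.hypot(*d).round(4),np.degrees(np.arctan2(d[1],d[0])).round(1))
print('exp block',proj(f,(.5713,.099,.127)))
E
```

```text
[0.56991496 0.0987751  0.19962459] [ 1.79993365e+02 -7.15034581e-03 -1.25974698e+02]
[305, 90, 31, 33, 785] [320.4 105.6]
[305, 179, 33, 49, 1467] [321.6 203.2]
[98, 218, 49, 44, 1195] [123.4 240.6]
[0.528  0.0387] 0.0743 -125.7
[0.5676 0.0949] 0.0055 -131.6
[0.7082 0.0302] 0.1532 -26.7
exp block [320.91643383 208.9108981 ]
```

Call:
servo_tool:
  commands:
    - [-1.3, -1, 30, 0, 0]
    - [0, 0, 30, 0, 0]
    - [0, 0, 25, 0, 0]
    - [0, 0, 15, 0, 0]
    - [0, 0, 9, 0, 0]
    - [0, 0, 0, 0, 0]
    - [0, 0, 0, 0, 255]
    - [0, 0, 0, 0, 255]
  grip_force: 110

```text
time: 47.0
tool_pos: [0.5724, 0.0997, 0.092]
ee_rot: [-179.9, 0.1, -126.0]
wrist_force: [-0.3, -0.6, -0.9]
grip_width: 0.064
grip_force: 0.0
```

Call:
servo_tool:
  commands:
    - [0, 0, 0, 0, 255]
    - [0, 0, 0, 0, 255]
    - [0, 0, 0, 0, 255]
    - [0, 0, 0, 0, 255]
    - [0, 0, 0, 0, 255]
    - [0, 0, 0, -0.045, 255]
    - [0, 0, 0, -0.045, 255]
    - [0, 0, 0, 0, 255]

```text
time: 47.67
tool_pos: [0.5715, 0.0993, 0.0917]
ee_rot: [-180.0, 0.0, -120.7]
wrist_force: [-3.2, 0.3, 6.2]
grip_width: 0.0227
grip_force: 107.6
```

Call:
servo_tool:
  commands:
    - [0, 0, -3, 0, 255]
    - [0, 0, -3, 0, 255]
    - [0, 0, -3, 0, 255]
    - [0, 0, -4, 0, 255]
    - [0, 0, -5, 0, 255]
    - [0, 0, -5, 0, 255]
    - [0, 0, -5, 0, 255]
    - [0, 0, 0, 0, 255]

```text
time: 48.33
tool_pos: [0.5721, 0.0994, 0.1201]
ee_rot: [-179.9, 0.1, -120.9]
wrist_force: [-0.1, -0.7, -5.4]
grip_width: 0.0227
grip_force: 108.0
```

Call:
servo_tool:
  commands:
    - [0, 0, -15, 0, 255]
    - [0, 0, -20, 0, 255]
    - [0, 0, 0, 0.067, 255]
    - [0, 0, 0, 0.067, 255]
    - [0, 0, 0, 0, 255]
    - [0, 0, 0, 0, 255]
    - [0, 0, 0, 0, 255]
    - [0, 0, 0, 0, 255]

```text
time: 49.0
tool_pos: [0.5714, 0.0992, 0.1534]
ee_rot: [180.0, -0.0, -128.5]
wrist_force: [0.6, 0.3, -4.9]
grip_width: 0.023
grip_force: 108.6
```

```bash
python3 - <<'E'
from h import *
s=ctrl.read_state(); y=np.radians(s['ee_rot'][2]); d=np.array([.535,.338])-s['tool_pos'][:2]; print(s['tool_pos'],s['ee_rot'], d@[np.cos(y),np.sin(y)], d@[np.sin(y),-np.cos(y)])
f=shot('scene'); hsv=cv2.cvtColor(f['pixels'],cv2.COLOR_RGB2HSV); m=cv2.inRange(hsv,(8,110,60),(22,255,255))[170:230,375:450]
p=np.argwhere(m)[:,::-1]+[375,170]; q=cv2.boxPoints(cv2.minAreaRect(p.astype(np.float32))); c=p.mean(0)
k=cv2.approxPolyDP(cv2.convexHull(p.astype(np.int32)),6,True)[:,0]; print([ray(f,v,.004)[:2].round(3).tolist() for v in k])
E
```

```text
[0.57135032 0.09915215 0.15343161] [ 1.79983573e+02 -3.36657292e-02 -1.28476813e+02] -0.16436733949294413 0.17706784118153032
[[0.649, 0.367], [0.606, 0.271], [0.47, 0.272], [0.489, 0.409], [0.604, 0.413]]
```

Call:
servo_tool:
  commands:
    - [-23.5, 25.3, 0, 0, 255]
    - [-23.5, 25.3, 0, 0, 255]
    - [-23.5, 25.3, 0, 0, 255]
    - [-23.5, 25.3, 0, 0, 255]
    - [-23.5, 25.3, 0, 0, 255]
    - [-23.5, 25.3, 0, 0, 255]
    - [-23.5, 25.3, 0, 0, 255]
    - [0, 0, 0, 0, 255]

```text
time: 49.72
tool_pos: [0.5352, 0.3442, 0.1534]
ee_rot: [180.0, 0.1, -128.3]
wrist_force: [1.0, 0.2, -4.3]
grip_width: 0.0225
grip_force: 109.5
```

Call:
servo_tool:
  commands:
    - [0, 0, 20, 0, 255]
    - [0, 0, 25, 0, 255]
    - [0, 0, 25, 0, 255]
    - [0, 0, 15, 0, 255]
    - [0, 0, 8, 0, 255]
    - [0, 0, 4, 0, 255]
    - [0, 0, 2, 0, 255]
    - [0, 0, 0, 0, 255]

```text
time: 50.38
tool_pos: [0.5361, 0.3386, 0.0552]
ee_rot: [-180.0, 0.0, -128.5]
wrist_force: [-0.5, 0.2, -4.5]
grip_width: 0.0228
grip_force: 109.3
```

Call:
servo_tool:
  commands:
    - [0, 0, 1, 0, 255]
    - [0, 0, 1, 0, 255]
    - [0, 0, 0, 0, 255]
    - [0, 0, 0, 0, 255]
    - [0, 0, 0, 0, 255]
    - [0, 0, 0, 0, 255]
    - [0, 0, 0, 0, 255]
    - [0, 0, 0, 0, 255]

```text
time: 51.05
tool_pos: [0.5356, 0.3383, 0.0528]
ee_rot: [-180.0, 0.0, -128.6]
wrist_force: [-0.8, 0.8, -3.6]
grip_width: 0.0228
grip_force: 109.3
```

Still hanging by about 2 mm; lower on, release, and retreat.

Call:
servo_tool:
  commands:
    - [0, 0, 0.7, 0, 255]
    - [0, 0, 0.7, 0, 255]
    - [0, 0, 0.7, 0, 255]
    - [0, 0, 0, 0, 255]
    - [0, 0, 0, 0, 255]
    - [0, 0, 0, 0, 255]
    - [0, 0, 0, 0, 255]
    - [0, 0, 0, 0, 255]

```text
time: 51.72
tool_pos: [0.5356, 0.3383, 0.0508]
ee_rot: [-180.0, 0.0, -128.6]
wrist_force: [-2.0, -0.3, -1.2]
grip_width: 0.0227
grip_force: 110.0
```

Call:
servo_tool:
  commands:
    - [0, 0, 0, 0, 0]
    - [0, 0, 0, 0, 0]
    - [0, 0, 0, 0, 0]
    - [0, 0, 0, 0, 0]
    - [0, 0, 0, 0, 0]
    - [0, 0, 0, 0, 0]
    - [0, 0, -5, 0, 0]
    - [0, 0, -20, 0, 0]

```text
time: 52.38
tool_pos: [0.534, 0.3368, 0.0731]
ee_rot: [180.0, -0.3, -128.6]
wrist_force: [0.2, -1.5, 0.3]
grip_width: 0.0853
grip_force: 0.0
```

Call:
servo_tool:
  commands:
    - [0, 0, -25, 0, 0]
    - [0, 0, -30, 0, 0]
    - [0, 0, -30, 0, 0]
    - [0, 0, -30, 0, 0]
    - [0, 0, -30, 0, 0]
    - [0, 0, 0, 0, 0]
    - [0, 0, 0, 0, 0]
    - [0, 0, 0, 0, 0]

```text
time: 53.05
tool_pos: [0.5353, 0.3381, 0.2206]
ee_rot: [180.0, 0.0, -128.6]
wrist_force: [-0.0, -0.0, -0.3]
grip_width: 0.0854
grip_force: 0.0
```

```bash
python3 - <<'E'
from h import *
f=shot('wrist','w9.png'); g=shot('scene','s9.png'); print(ctrl.read_state()['tool_pos'])
a=f['pixels'][:280,:,::-1]; b=cv2.resize(g['pixels'][150:310,150:470,::-1],(640,320))
cv2.imwrite('pics/fin.png',np.vstack([a,b]))
E
```

```text
[0.5350358  0.33779466 0.21945537]
```

View pics/fin.png

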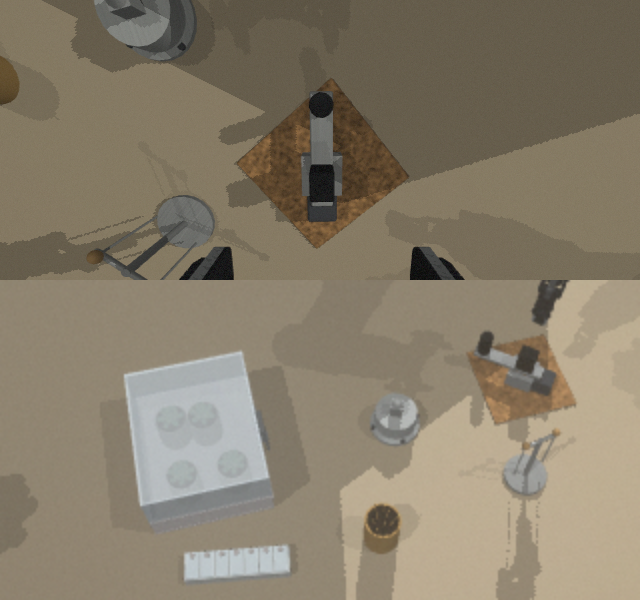

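```bash
python3 -c "
from cell import ctrl
print(ctrl.sign_off())"
```

```text
the job is handed in; nothing more can be done
None
```

I handed the job in at about 53 s: four pots upright in the tray, hood wound down to its stop, then hasp over the catch, crank flat and knob up on its mat. One pot shifted about 3 cm inside the closed tray late in the run, in the last picture still upright.

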